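# Line up the bench kit by height and nest the side cutters

## Task

Tidy the kit in front of the mill: lay the side cutters down into their cutout in the black foam block, and stand the two jars and the solder reel upright in the three cork-lined trays, one to a tray, in order of height, the tallest next to the foam block and the shortest next to the drill box. Leave the drill box and the tape roll where they are.

Things in the scene. Friction and masses are not known exactly. Their poses are not given: they have to be found in the camera images.
- grease_jar: white jar with a red screw lid, 55 mm across, 50 mm tall (the tallest), 0.09 kg, standing upright on the desk. Origin at the centre of its underside, z up.
- flux_jar: amber jar with a black screw lid, 45 mm across, 42 mm tall, 0.06 kg, standing upright on the desk. Origin at the centre of its underside, z up.
- solder_reel: reel of silvery solder wire with black flanges, lying flat, 52 mm across, 28 mm tall (the shortest), 0.16 kg. Origin at the centre of its underside, z up.
- side_cutters: red-handled side cutters lying flat, rigid, 138 mm long, 55 mm wide at the handle ends, 12 mm thick, 0.06 kg. Origin at mid-length on the underside; x points along them from the handle ends (x = -69 mm) to the steel jaws (x = +69 mm, 20 mm wide), z up. Grip across both handles near x = 0 (closing along their y).
- foam: fixed black foam block, 170 x 88 x 13 mm, at either end of the tray row, 94 mm from the nearest tray's centre. Cutout shaped like the cutters, 5 mm play, down to a yellow floor 3 mm above the desk; 36 mm finger scoop across the middle (x -17 to 19 mm). Origin: centre of underside; x points to the cutout's narrow jaw end. Seated, the cutters' origin and x axis match the block's, 3 mm up.
- tray_1: one of three identical fixed square trays, dark steel with cork floor, 78 mm outside, 72 mm inside, rim 6 mm high, floor 2 mm above the desk. They stand in a straight row along their own y axis, 82 mm centre to centre; which of the three is at which place changes. Origin: centre of the underside, on the desk.
- tray_2: one of three identical fixed square trays, dark steel with cork floor, 78 mm outside, 72 mm inside, rim 6 mm high, floor 2 mm above the desk. They stand in a straight row along their own y axis, 82 mm centre to centre; which of the three is at which place changes. Origin: centre of the underside, on the desk.
- tray_3: one of three identical fixed square trays, dark steel with cork floor, 78 mm outside, 72 mm inside, rim 6 mm high, floor 2 mm above the desk. They stand in a straight row along their own y axis, 82 mm centre to centre; which of the three is at which place changes. Origin: centre of the underside, on the desk.
- drill_box: open blue box with rows of drill bits, 79 (its x) x 105 (its y) x 54 mm tall, 0.19 kg, loose, at the end of the row of trays away from the foam block; a bystander not to be moved. Origin at the centre of its underside, z up.
- tape_roll: roll of cream masking tape lying flat, 84 mm across, 26 mm tall, loose, 0.06 kg; a bystander not to be moved. Origin at the centre of its underside, z up.

How it is judged (in metres and radians):
At the end, for the whole second after the job is handed in: Jars and reel upright on tray floors, within 20 mm of the tray centres: grease jar next to the foam, flux jar in the middle, reel by the drill box. Cutters on the cutout floor (12 mm, 0.15 rad). All released, at rest; drill box and tape roll within 20 mm of their starts (((horizontal distance between grease_jar and tray_1 below 0.02 m and z of grease_jar in the frame of tray_1 below 0.0055 m) or (horizontal distance between grease_jar and tray_2 below 0.02 m and z of grease_jar in the frame of tray_2 below 0.0055 m) or (horizontal distance between grease_jar and tray_3 below 0.02 m and z of grease_jar in the frame of tray_3 below 0.0055 m)) and horizontal distance between grease_jar and foam below 0.125 m and angle between each of grease_jar, flux_jar, solder_reel, side_cutters's own z axis and vertical below 0.1 rad and ((horizontal distance between flux_jar and tray_1 below 0.02 m and z of flux_jar in the frame of tray_1 below 0.0055 m) or (horizontal distance between flux_jar and tray_2 below 0.02 m and z of flux_jar in the frame of tray_2 below 0.0055 m) or (horizontal distance between flux_jar and tray_3 below 0.02 m and z of flux_jar in the frame of tray_3 below 0.0055 m)) and horizontal distance between flux_jar and foam between 0.145 and 0.207 m and ((horizontal distance between solder_reel and tray_1 below 0.02 m and z of solder_reel in the frame of tray_1 below 0.0055 m) or (horizontal distance between solder_reel and tray_2 below 0.02 m and z of solder_reel in the frame of tray_2 below 0.0055 m) or (horizontal distance between solder_reel and tray_3 below 0.02 m and z of solder_reel in the frame of tray_3 below 0.0055 m)) and horizontal distance between solder_reel and foam above 0.227 m and horizontal distance between side_cutters and foam below 0.012 m and z of side_cutters in the frame of foam below 0.007 m and angle between the x axis of side_cutters and the x axis of foam, either way round below 0.15 rad and linear speed of each of grease_jar, flux_jar, solder_reel, side_cutters below 0.02 m/s and contact force between each of grease_jar, flux_jar, solder_reel, side_cutters and the fingers below 0.1 N and distance of each of drill_box, tape_roll from where it was at the start of the episode below 0.02 m); the robot touches nothing.
It fails at once if the drill box is pushed away (distance of drill_box from where it was at the start of the episode above 0.03 m).
It fails at once if the tape roll is pushed away (distance of tape_roll from where it was at the start of the episode above 0.03 m).
It also fails if it takes over 96 s, if anything falls off the work surface, if the arm or the gripper's body presses on something with over 40 N, if the wrist force passes 120 N, or if a joint passes its speed limit or range.

## Robot

A 6-joint arm with a two-finger parallel gripper is mounted at the origin on a cart in front of the work surface, level with it; the furniture and walls round the work are solid. World frame = base frame: x ahead of the robot, y to its left, z up, the work surface at z = 0. Lengths are in m, angles in degrees, forces in N, time in s.
With the tool pointing down it reaches from about 0.4 to 0.825 m from the base axis. Payload 7 kg.
Tool frame: the origin (TCP) lies on the centre line of the jaws, within the pads' length; the fingertips stand 19 mm ahead of it and the grasp point (between the pads) is the TCP (r.tip_extent is the distance from the TCP to the fingertips, in m); z points along the fingers, y is the line along which they close (so a half turn about z gives the same grasp; the last joint's range is limited). The gripper opens to 88 mm and grips with 3 to 60 N. Pads are 19 mm wide; open, the fingers measure 130 mm over their backs; the gripper's body (78 mm by 193 mm) begins 47 mm behind the grasp point.
Start: joints at [-49.555, 20.546, 0.682, 0, -70.136, -16.507], TCP at [0.274, -0.617, 0.246] pointing down, gripper open.
Joint ranges: [-176.03, 176.03], [-82.01, 121.73], [-58.28, 71.71], [-173.87, 95.51], [-174.79, -0.11], [-173.66, 173.66]. Speed limits (degrees/s): [136.94, 136.94, 172.46, 180, 180, 180].

## Interface

Orientations are given as [roll, pitch, yaw] about the fixed x, y, z axes, in that order (R = Rz(yaw) Ry(pitch) Rx(roll)).
In Python, from plant import r gives the robot as it stands. The module is installed in compiled form; this text tells all that it offers.
- The arm moves only by the tool jog_arm, never from a script. Its argument "deltas" is a list that holds one entry, the list of rows, each a list of 5 numbers: the opening, from -1 (shut) to 1 (fully open), then the shift along the world's x, y, z in cm, then the turn about the world's z in rad. In form: [[[claw, dx, dy, dz, turn], ...]]. A call has 1 to 8 rows; each row shifts and turns the commanded pose from where the row before left it; what a row does not reach is not made up. A row lasts 1/8 s, in which the tool goes at most 62.5 mm and 10.7 degrees, less where a joint would pass 70% of its speed; a pose out of reach is approached as far as the arm can. A call with a gripper value outside its range is refused whole. The fingers move at their own pace and stop on an object; "force" is the grip in N (left out, the last holds). Time passes only in rows, so rows that do not move let the fingers close. It gives the time, the measured TCP pose, the force, the opening and the grip force at its end, in the units of the state.
- r.get_state(): the state, without advancing time (a new reading comes with each control period).
- r.capture(name): name is "scene" or "side" or "wrist"; returns the picture (480x640x3 uint8, blue, green, red); there is no depth.
- r.camera_info(name): a dict with "fx", "fy", "cx", "cy" (pixels), "view" (4x4, takes a point from world to camera coordinates). Camera axes: x right, y up, looking along -z (the intrinsics and any distortion apply to the point x, -y, -z); pixel columns grow to the right and rows downward; lengths in m; the calibration is good to about 2 mm. A picture is of the moment at which its call begins: read the wrist's pose just before it. camera_info takes no time and is no camera call; for the wrist camera it gives the pose at the moment of the call.
- r.close_job(): hands the job in; it is judged then, once.
The state is a dict: "time_s": time; "joints": joint angles; "qd": joint speeds; "joint_torque": joint torques, N m; "tcp_pos": TCP position; "eef_rot": TCP orientation; "contact_force": force on the tool from outside, world axes, zero at the start; "moment": the same for the moment, N m; "gripper_width": finger opening in m; "gripper_force": force on a finger pad.
Only numpy, scipy, OpenCV 4.12 (cv2) and the standard library are available. Lean on these libraries where they do the work, as an engineer would, in place of code of your own. Each camera call takes 0.05 s, during which the arm holds its last target. There are 200 camera calls.

## Working session

There is one attempt and no reset: what is moved stays moved. The work goes in short steps, Python scripts to look and compute and a tool call to move; the robot and the scene stay as the last step left them, time stands still between calls to the robot, and variables do not carry over. Pictures are saved under pics/ and viewed, at most 14 in all, crops included, and the job is handed in when it is done.

Besides the shell and the picture viewer there is one more tool, called after "Call:" by a JSON object that holds its "api" and its "payload", one argument or row to a line. jog_arm: Moves the arm, as the interface text tells. Its arguments: {"type":"object","properties":{"deltas":{"type":"array"},"force":{"type":"number"}},"required":["deltas"]}

```bash
mkdir -p pics
python3 - <<'E'
from plant import r
import cv2
for n in("scene","side"):
    cv2.imwrite(f"pics/{n}0.png",r.capture(n)); c=r.camera_info(n); print({k:(v if k!='view' else None) for k,v in c.items()}); print(c['view'])
s=r.get_state();print(s['time_s'],s['tcp_pos'],s['eef_rot'],s['gripper_width'])
E
```

```text
{'fx': 508.7143947614636, 'fy': 508.7143947614636, 'cx': 325.7700672990423, 'cy': 246.72482960035344, 'view': None}
[[-0.77001165 -0.63785311 -0.01501554  0.30209561]
 [ 0.26251476 -0.3381803   0.90372567 -0.20243265]
 [-0.58152219  0.69193749  0.42784863 -0.71105518]
 [ 0.          0.          0.          1.        ]]
{'fx': 566.3860851885042, 'fy': 566.3860851885042, 'cx': 313.16567283611926, 'cy': 243.79075256037868, 'view': None}
[[ 0.8684924  -0.49518485 -0.02264746 -0.46754291]
 [ 0.27313612  0.43992041  0.85549208 -0.14508345]
 [-0.41366364 -0.74917421  0.5173204  -1.23640445]
 [ 0.          0.          0.          1.        ]]
0.1 [ 0.27370714 -0.61657457  0.24472224] [ 1.79915830e+02 -8.86443137e-03 -1.56065534e+02] 0.08767356946652914
```

View pics/scene0.png

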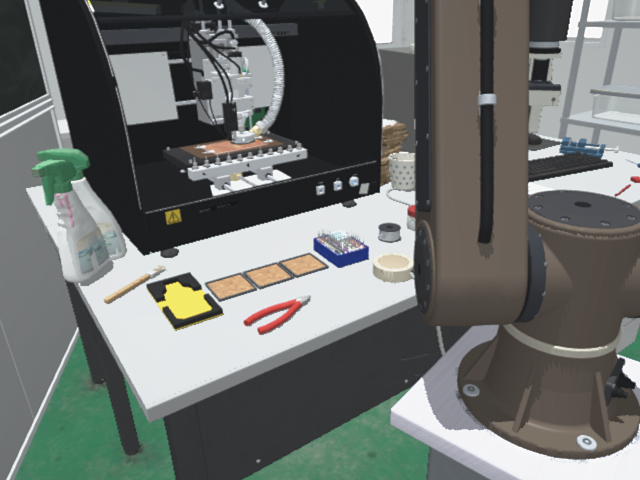

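View pics/side0.png

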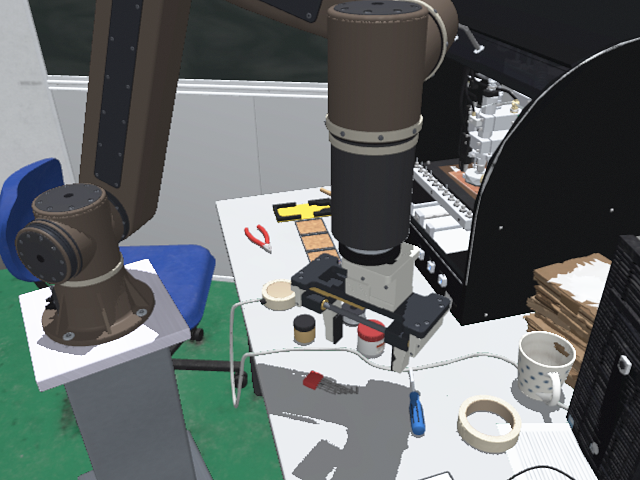

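The scene camera shows the foam at (185,300), trays at (230,286), (268,273) and (304,265), the drill box at (341,247), cutters at (280,313), the reel at (390,232) and the tape at (393,267). The side camera shows the flux jar at (304,328) and the grease jar at (371,337). I'll enlarge the scene crop and get a wrist picture too.

```bash
cat > h.py <<'E'
import numpy as np,cv2
from plant import r
def px2w(name,u,v,z=0,c=None):
    c=c or r.camera_info(name); V=np.array(c['view']); R=V[:3,:3]; o=-R.T@V[:3,3]
    d=R.T@np.array([(u-c['cx'])/c['fx'],-(v-c['cy'])/c['fy'],-1]); return o+d*(z-o[2])/d[2]
def w2px(name,p,c=None):
    c=c or r.camera_info(name); V=np.array(c['view']); q=V[:3,:3]@np.array(p)+V[:3,3]
    return c['cx']+c['fx']*q[0]/-q[2], c['cy']-c['fy']*q[1]/-q[2]
E
python3 - <<'E'
from h import *
im=cv2.imread('pics/scene0.png')[215:340,140:420]
cv2.imwrite('pics/sc_c.png',cv2.resize(im,None,fx=2.8,fy=2.8,interpolation=cv2.INTER_CUBIC))
c=r.camera_info("wrist");cv2.imwrite('pics/w0.png',r.capture("wrist"));print(c)
for n,u,v,z in [("scene",185,300,.013),("scene",230,286,.002),("scene",268,273,.002),("scene",304,265,.002),("scene",341,260,0),("scene",280,313,.006),("scene",389,227,.028),("scene",393,262,.026),("side",280,290,.026),("side",304,322,.042),("side",371,327,.05)]: print(n,u,v,px2w(n,u,v,z).round(3))
E
```

```text
{'fx': 391.50848585304203, 'fy': 391.50848585304203, 'cx': 325.075352786105, 'cy': 235.4227167140369, 'view': array([[-0.40666082,  0.91357767,  0.00167782,  0.67466296],
       [-0.8767651 , -0.38975703, -0.28173113,  0.03429025],
       [-0.25672932, -0.11604006,  0.95949193, -0.38936088],
       [ 0.        ,  0.        ,  0.        ,  1.        ]])}
scene 185 300 [0.581 0.173 0.013]
scene 230 286 [0.571 0.076 0.002]
scene 268 273 [ 0.551 -0.007  0.002]
scene 304 265 [ 0.517 -0.079  0.002]
scene 341 260 [ 0.472 -0.148  0.   ]
scene 280 313 [0.423 0.089 0.006]
scene 389 227 [ 0.455 -0.305  0.028]
scene 393 262 [ 0.353 -0.164  0.026]
side 280 290 [ 0.357 -0.173  0.026]
side 304 322 [ 0.339 -0.314  0.042]
side 371 327 [ 0.438 -0.403  0.05 ]
```

View pics/sc_c.png

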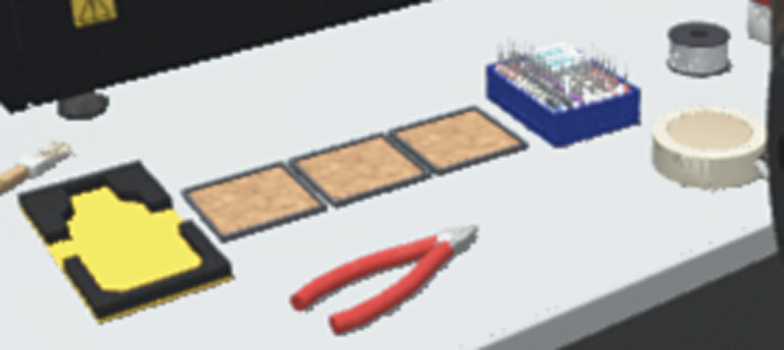

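View pics/w0.png

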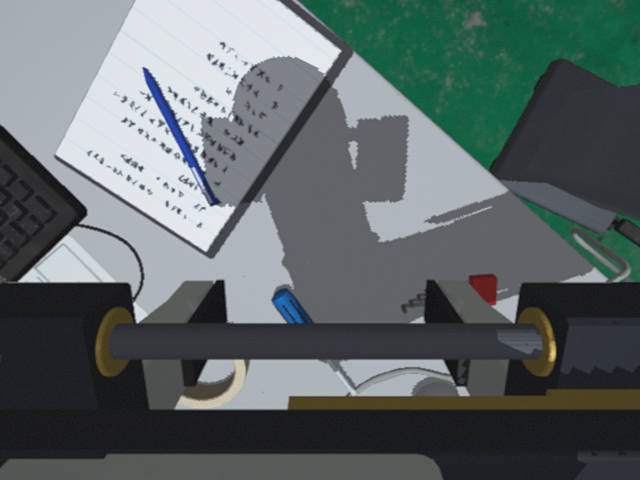

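Run:
```python
from h import *
C=lambda x,y,z:px2w("scene",140+x/2.8,215+y/2.8,z)[:2]
hd=lambda d:np.degrees(np.arctan2(d[1],d[0])).round(1)
print("foam");F=[C(*p,.013) for p in[(20,197),(142,163),(232,266)]];print(np.round(F,3),hd(F[1]-F[2]),np.linalg.norm(F[1]-F[2]),hd(F[0]-F[1]),np.linalg.norm(F[0]-F[1]),((F[0]+F[2])/2).round(4))
print("trays rim z .006")
for t in ([(183,190),(284,163),(327,207),(222,240)],[(290,160),(384,135),(430,173),(334,205)],[(389,131),(477,107),(527,146),(433,172)]):
    T=np.array([C(*p,.006) for p in t]);print(T.mean(0).round(4),hd(T[1]-T[2]),hd(T[0]-T[1]),np.linalg.norm(T[0]-T[1]))
print("box top front corners z .054?");print([C(*p,0).round(3) for p in[(560,145),(639,121),(487,90)]])
J=C(475,232,.006);H1=C(295,301,.006);H2=C(335,326,.006);print("cut",J,H1,H2,hd(J-(H1+H2)/2),np.linalg.norm(J-(H1+H2)/2),(J+(H1+H2)/2)/2,np.linalg.norm(H1-H2))
print("mill",[px2w("scene",u,v,0)[:2].round(3) for u,v in[(150,250),(382,192),(260,222)]])
# side crop
im=cv2.imread('pics/side0.png')[190:400,220:420]
cv2.imwrite('pics/sd_c.png',cv2.resize(im,None,fx=2.85,fy=2.85,interpolation=cv2.INTER_CUBIC))
```

```text
foam
[[0.683 0.185]
 [0.657 0.103]
 [0.5   0.152]] -17.4 0.16468089286088955 72.6 0.08624059539419493 [0.5916 0.1687]
trays rim z .006
[0.564  0.0797] -19.1 69.9 0.07514666191318067
[0.5393 0.0026] -18.1 69.8 0.07506997662622442
[ 0.515  -0.0741] -20.2 70.6 0.07598465955425081
box top front corners z .054?
[array([ 0.455, -0.122]), array([ 0.432, -0.191]), array([ 0.56 , -0.161])]
cut [0.41545886 0.01851638] [0.4481966  0.14731674] [0.40982128 0.15047169] -95.9 0.13108007255563234 [0.4222339 0.0837053] 0.0385047936103677
mill [array([0.843, 0.078]), array([ 0.649, -0.566]), array([ 0.765, -0.189])]
```

View pics/sd_c.png

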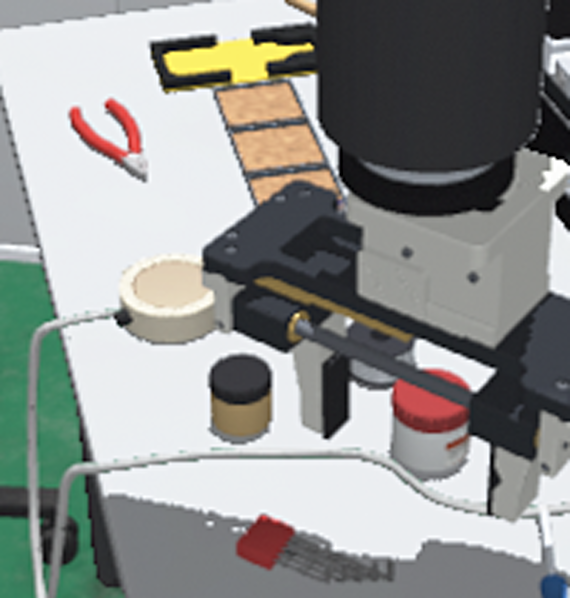

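The side crop shows the flux lid at crop (240,375), the grease jar lid at (432,398) partly behind a finger, and the reel behind the gripper at about (383,355). I'll move to where the wrist camera can see all three.

Call:
{"api": "jog_arm", "payload": {
  "deltas": [
    [[1,2.4,5.2,0.5,0.103],[1,2.4,5.2,0.5,0.103],[1,2.4,5.2,0.5,0.103],[1,2.4,5.2,0.5,0.103],[1,2.4,5.2,0.5,0.103],[1,2.4,5.2,0.5,0.103],[1,2.4,5.2,0.5,0.103],[1,2.4,5.2,0.5,0.103]]
  ],
  "force": 15
}}

```text
time_s: 1.15
tcp_pos: [0.4662, -0.1991, 0.2858]
eef_rot: [-180.0, 0.0, -108.7]
contact_force: [1.1, -0.5, 0.1]
gripper_width: 0.0876
gripper_force: 0.0
```

Run:
```python
from h import *
import json
c=r.camera_info("wrist");im=r.capture("wrist");cv2.imwrite('pics/w1.png',im)
c['view']=np.array(c['view']).tolist();json.dump(c,open('w1.json','w'))
s=r.get_state();print(s['time_s'],s['tcp_pos'],s['eef_rot'],s['joints'])
for p in [(.438,-.403,.05),(.339,-.314,.042),(.455,-.305,.028)]: print(w2px("wrist",p,c))
cv2.imwrite('pics/s1.png',r.capture("scene"))
```

```text
1.2 [ 0.46888306 -0.19502513  0.28645695] [-1.79878149e+02  8.98773336e-02 -1.08228750e+02] [-4.30448014e-01  3.06588980e+00 -1.63197498e+01 -5.12795391e-02
 -7.04708757e+01 -1.77813165e+01]
(np.float64(279.2265073759918), np.float64(-38.59464807962431))
(np.float64(420.85704185071876), np.float64(34.164318981503044))
(np.float64(301.2178918419344), np.float64(90.28019289907289))
```

View pics/w1.png

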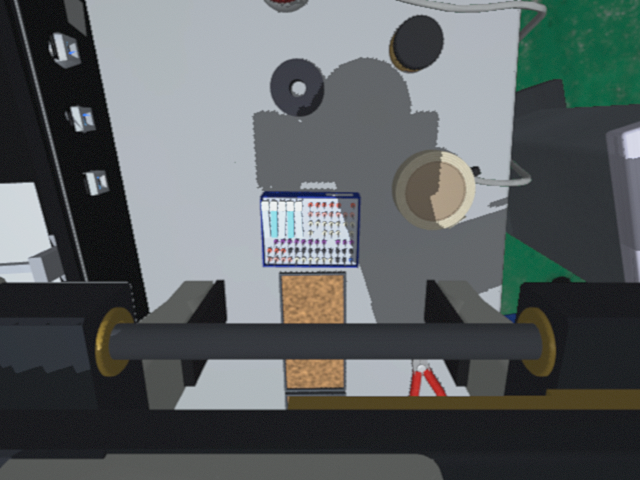

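The wrist picture shows the reel at (298,87), the flux lid at (417,43), the tape at (435,190) and the drill box at (310,232). The near tray's edge runs from (280,272) to (345,272), and the row lines up with the tool.

Run:
```python
from h import *
import json
c=json.load(open('w1.json'))
for n,u,v,z in [("reel",298,87,.028),("flux",417,43,.042),("tape",435.5,190,.026),("traycornerL",280,272,.006),("R",345,272,.006),("trayfarL",284.5,389,.006),("trayfarR",345.5,389,.006),("box",310,196,.054),("box",310,267,.054)]: print(n,px2w("",u,v,z,c)[:2].round(4))
im=r.capture("side");cv2.imwrite('pics/sd1.png',cv2.resize(im[290:400,250:450],None,fx=3,fy=3,interpolation=cv2.INTER_CUBIC))
```

```text
reel [ 0.4569 -0.3087]
flux [ 0.344  -0.3082]
tape [ 0.3571 -0.1711]
traycornerL [ 0.5441 -0.1308]
R [ 0.4737 -0.1071]
trayfarL [0.5937 0.0186]
trayfarR [0.5211 0.0429]
box [ 0.478  -0.2107]
box [ 0.5018 -0.1424]
```

View pics/sd1.png

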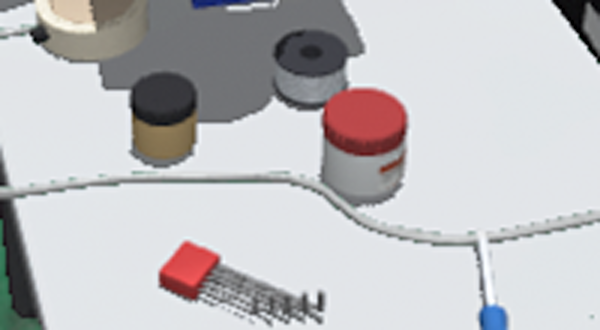

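The side crop shows the grease lid at full-image pixel (371.7,329.3), the flux lid at (304.3,321.7) and the reel top at (354,307.3). A cable runs past the grease jar's front.

Run:
```python
from h import *
import json
for n,u,v,z in [("grease",371.7,329.3,.05),("flux",304.3,321.7,.042),("reel",354,307.3,.028)]: print(n,px2w("side",u,v,z)[:2].round(4))
s=r.get_state();print(s['tcp_pos'],s['eef_rot'])
c=r.camera_info("wrist");im=r.capture("wrist")
g=cv2.cvtColor(im,cv2.COLOR_BGR2GRAY)
for n,u,v,z in [("reel",298,87,.028),("flux",417,43,.042)]:
    m=(g<75).astype('uint8')
    roi=np.zeros_like(m);roi[max(0,v-45):v+45,u-45:u+45]=m[max(0,v-45):v+45,u-45:u+45]
    k,l,st,ce=cv2.connectedComponentsWithStats(roi);i=1+st[1:,4].argmax();x,y,w,h=st[i,:4]
    print(n,st[i],px2w("",x+w/2-.5,y+h/2-.5,z,c)[:2].round(4))
```

```text
grease [ 0.4351 -0.4095]
flux [ 0.3404 -0.3136]
reel [ 0.4598 -0.3107]
[ 0.46683582 -0.19863707  0.28575184] [-1.79975756e+02  1.89259912e-02 -1.08583260e+02]
reel [ 272   58   53   58 2216] [ 0.4576 -0.3087]
flux [ 391   15   53   57 2197] [ 0.3449 -0.3079]
```

Call:
{"api": "jog_arm", "payload": {
  "deltas": [
    [[1,-3.1,-2.8,-3,0],[1,-3.1,-2.8,-3,0],[1,-3.1,-2.8,-3,0],[1,-3.2,-2.7,-3,0],[1,0,0,-4,0],[1,0,0,-4,0],[1,0,0,-3,0],[1,0,0,-2.4,0]]
  ]
}}

```text
time_s: 2.35
tcp_pos: [0.3393, -0.3127, 0.0302]
eef_rot: [179.9, -0.0, -109.0]
contact_force: [0.6, -0.6, 1.1]
gripper_width: 0.0876
gripper_force: 0.0
```

Call:
{"api": "jog_arm", "payload": {
  "deltas": [
    [[1,0,0,0,0],[-1,0,0,0,0],[-1,0,0,0,0],[-1,0,0,0,0],[-1,0,0,0,0]]
  ]
}}

```text
time_s: 2.98
tcp_pos: [0.3411, -0.312, 0.0321]
eef_rot: [-179.9, -0.0, -108.8]
contact_force: [-0.2, -0.4, 0.1]
gripper_width: 0.0533
gripper_force: 0.0
```

Call:
{"api": "jog_arm", "payload": {
  "deltas": [
    [[-1,0,0,0,0],[-1,0,0,0,0],[-1,0,0,2,0],[-1,0,0,4,0],[-1,0,0,5,0],[-1,1.9,4.2,5,0],[-1,3,5.5,4,0],[-1,3,5.5,0,0]]
  ]
}}

```text
time_s: 3.98
tcp_pos: [0.4153, -0.1712, 0.2242]
eef_rot: [-179.7, 0.1, -108.9]
contact_force: [1.5, -1.8, -1.3]
gripper_width: 0.044
gripper_force: 15.0
```

Call:
{"api": "jog_arm", "payload": {
  "deltas": [
    [[-1,3,5.5,0,0],[-1,3,5.5,0,0],[-1,3,5.5,0,0],[-1,3,5.5,0,0],[-1,3,5.5,0,0],[-1,3,5.5,0,0],[-1,0,0,0,0],[-1,0,0,0,0]]
  ]
}}

```text
time_s: 4.97
tcp_pos: [0.5925, 0.1571, 0.2202]
eef_rot: [179.9, -0.1, -108.8]
contact_force: [-0.5, -0.5, -0.5]
gripper_width: 0.0438
gripper_force: 15.0
```

Run:
```python
from h import *
import json
c=r.camera_info("wrist");im=r.capture("wrist");cv2.imwrite('pics/w2.png',im)
c['view']=np.array(c['view']).tolist();json.dump(c,open('w2.json','w'))
s=r.get_state();print(s['time_s'],s['tcp_pos'],s['eef_rot'],s['gripper_width'],s['gripper_force'])
```

```text
5.025 [0.59242546 0.15646979 0.22065363] [ 1.79947902e+02 -4.91096820e-02 -1.08859009e+02] 0.04341510280292651 14.999824091792107
```

View pics/w2.png

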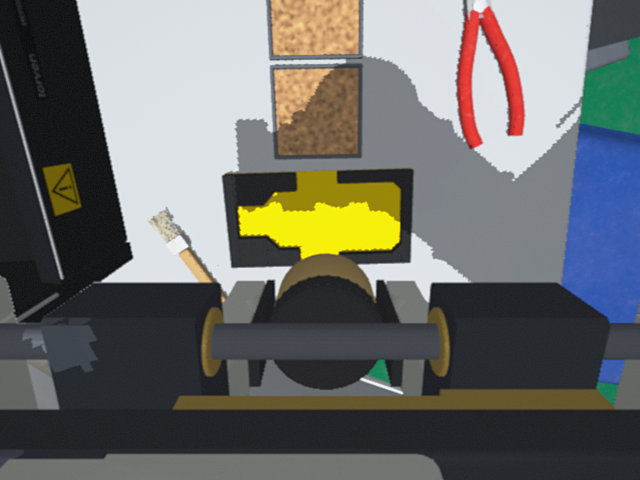

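The wrist picture shows the foam's top corners at (223,175), (411,169), (409,262) and (232,267), with its jaw end to the left. The nearest tray's rim is at (272,65), (361,65), (361,156) and (276,157), the next tray's near edge is at row 58, and the cutter handle ends are at (475,143) and (516,132).

Run:
```python
from h import *
import json
c=json.load(open('w2.json'))
P=lambda u,v,z:px2w("",u,v,z,c)[:2]
hd=lambda d:np.degrees(np.arctan2(d[1],d[0])).round(1)
F=np.array([P(*p,.013) for p in[(223,175),(411,169),(410,262),(232,267)]]);print("foam",F.mean(0),hd(F[0]-F[1]),hd(F[3]-F[2]),np.linalg.norm(F[0]-F[1]),np.linalg.norm(F[1]-F[2]))
T=np.array([P(*p,.006) for p in[(270,65),(361,65),(361,157),(275,157)]]);print("tray",T.mean(0),hd(T[0]-T[1]),np.linalg.norm(T[0]-T[1]),np.linalg.norm(T[1]-T[2]))
print("handles",P(475,145,.006),P(517,134,.006),"jawbase",P(480,8,.006))
print("in between mid",(P(462,80,.006)+P(517,80,.006))/2)
```

```text
foam [0.60103929 0.16437526] -16.9 -17.0 0.1647582489277803 0.08650130959308681
tray [0.57253814 0.07578584] -18.8 0.07555552318447736 0.0752078525249102
handles [0.45008792 0.14612586] [0.41342051 0.14871026] jawbase [0.42277767 0.04240387]
in between mid [0.42687225 0.09781681]
```

Run:
```python
from h import *
im=r.capture("side");cv2.imwrite('pics/sd2f.png',im)
cv2.imwrite('pics/sd2.png',cv2.resize(im[185:285,235:395],None,fx=5,fy=5,interpolation=cv2.INTER_CUBIC))
```

```text
(no output)
```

View pics/sd2.png

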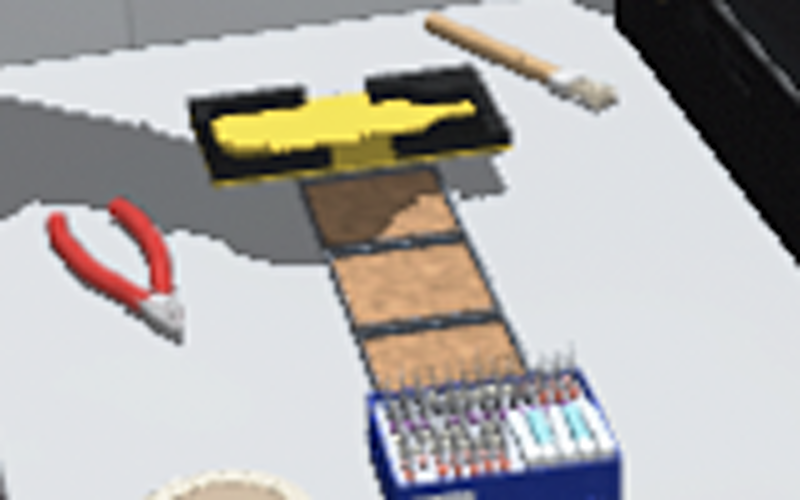

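The side crop shows the middle tray's corners at crop (328,258), (468,238), (500,312) and (355,333), and the foam's top corners at (190,98), (474,66), (512,143) and (213,178).

Run:
```python
from h import *
P=lambda u,v,z:px2w("side",235+u/5-.4,185+v/5-.4,z)[:2]
hd=lambda d:np.degrees(np.arctan2(d[1],d[0])).round(1)
T=np.array([P(*p,.006) for p in[(329,256),(467,237),(499,314),(356,333)]]);print("mid",T.mean(0),hd(T[1]-T[0]))
F=np.array([P(*p,.013) for p in[(190,98),(474,66),(512,143),(213,178)]]);print("foam",F.mean(0),hd(F[1]-F[0]),hd(F[2]-F[3]))
print("cut jaw",P(181,340,.006),"h",P(55,217,.008),P(120,205,.008))
import json
# check tcp in scene vs estimates: projected midtray in scene
for n in("scene","side"): print(n,w2px(n,[.547,-.002,.006]))
```

```text
mid [ 0.5461925  -0.00713134] -16.5
foam [0.5994776  0.15755716] -18.1 -18.2
cut jaw [0.42078745 0.00692889] h [0.41656257 0.1518274 ] [0.45186159 0.14524172]
scene (np.float64(267.41675760301644), np.float64(272.82374838884897))
side (np.float64(316.41966602129924), np.float64(240.45977123613352))
```

Call:
{"api": "jog_arm", "payload": {
  "deltas": [
    [[-1,-1.2,-4,-2,0],[-1,-1.2,-4,-2,0],[-1,-1.2,-4,-2,0],[-1,-1.15,-3.9,-2,0],[-1,0,0,-4,0],[-1,0,0,-3,0],[-1,0,0,-2,0],[-1,0,0,0,0]]
  ]
}}

```text
time_s: 6.08
tcp_pos: [0.5441, -0.0033, 0.0504]
eef_rot: [179.9, -0.1, -108.9]
contact_force: [-0.0, -0.6, -1.2]
gripper_width: 0.0433
gripper_force: 15.0
```

Lower, release, retreat up. Open only partly.

Call:
{"api": "jog_arm", "payload": {
  "deltas": [
    [[-1,0,0,-1,0],[-1,0,0,-0.5,0],[-1,0,0,0,0],[0.5,0,0,0,0],[0.5,0,0,0,0],[0.5,0,0,0,0],[0.5,0,0,0,0],[0.5,0,0,3,0]]
  ]
}}

```text
time_s: 7.08
tcp_pos: [0.5439, -0.0025, 0.0646]
eef_rot: [179.8, -0.2, -108.9]
contact_force: [-0.4, 0.0, 0.9]
gripper_width: 0.0655
gripper_force: 0.0
```

Call:
{"api": "jog_arm", "payload": {
  "deltas": [
    [[0.5,0,0,4,0],[0.5,0,0,4,0],[1,0,0,4,0],[1,-1,-3,2,0],[1,-1.5,-4,0,0],[1,-1.5,-4,0,0],[1,-1.5,-4,0,0],[1,0,0,0,0]]
  ]
}}

```text
time_s: 8.07
tcp_pos: [0.4893, -0.1539, 0.2062]
eef_rot: [180.0, -0.0, -109.0]
contact_force: [-0.1, 0.8, 0.2]
gripper_width: 0.0875
gripper_force: 0.0
```

Call:
{"api": "jog_arm", "payload": {
  "deltas": [
    [[1,-0.8,-3.9,-1,0],[1,-0.8,-3.9,-2,0],[1,-0.8,-3.9,-3,0],[1,-0.8,-3.8,-3,0],[1,0,0,-4,0],[1,0,0,-3,0],[1,0,0,-2,0],[1,0,0,0,0]]
  ]
}}

```text
time_s: 9.07
tcp_pos: [0.4577, -0.3063, 0.0246]
eef_rot: [179.8, -0.0, -108.8]
contact_force: [-0.4, -0.3, -0.8]
gripper_width: 0.0871
gripper_force: 0.0
```

Call:
{"api": "jog_arm", "payload": {
  "deltas": [
    [[-1,0,0,0,0],[-1,0,0,0,0],[-1,0,0,0,0],[-1,0,0,0,0],[-1,0,0,0,0],[-1,0,0,0,0]]
  ],
  "force": 20
}}

```text
time_s: 9.82
tcp_pos: [0.4587, -0.307, 0.0266]
eef_rot: [-180.0, -0.0, -108.8]
contact_force: [-1.7, 2.3, 5.9]
gripper_width: 0.0515
gripper_force: 20.0
```

Call:
{"api": "jog_arm", "payload": {
  "deltas": [
    [[-1,0,0,3,0],[-1,0,0,4,0],[-1,0,0,5,0],[-1,1,3.7,0,0],[-1,1.3,4.75,0,0],[-1,1.3,4.75,0,0],[-1,1.3,4.75,0,0],[-1,1.3,4.75,0,0]]
  ]
}}

```text
time_s: 10.82
tcp_pos: [0.5204, -0.0784, 0.1458]
eef_rot: [180.0, -0.0, -108.9]
contact_force: [-0.2, -0.4, -2.0]
gripper_width: 0.0515
gripper_force: 20.0
```

Call:
{"api": "jog_arm", "payload": {
  "deltas": [
    [[-1,0,0,0,0],[-1,0,0,-4,0],[-1,0,0,-4,0],[-1,0,0,-2.5,0],[-1,0,0,0,0]]
  ]
}}

```text
time_s: 11.45
tcp_pos: [0.5185, -0.0809, 0.0392]
eef_rot: [179.7, -0.1, -108.9]
contact_force: [0.6, -0.3, -1.7]
gripper_width: 0.0516
gripper_force: 20.0
```

Call:
{"api": "jog_arm", "payload": {
  "deltas": [
    [[-1,0,0,-0.6,0],[-1,0,0,-0.5,0],[-1,0,0,0,0],[0.5,0,0,0,0],[0.5,0,0,0,0],[0.5,0,0,0,0],[0.5,0,0,0,0],[0.5,0,0,3,0]]
  ]
}}

```text
time_s: 12.45
tcp_pos: [0.5189, -0.0802, 0.0587]
eef_rot: [179.8, -0.1, -108.9]
contact_force: [1.1, -0.1, 0.5]
gripper_width: 0.0656
gripper_force: 0.0
```

Call:
{"api": "jog_arm", "payload": {
  "deltas": [
    [[0.5,0,0,4,0],[0.5,0,0,4,0],[1,0,0,4,0],[1,-0.5,-2.5,2,0],[1,-0.8,-4,0,0],[1,-0.8,-4,0,0],[1,-0.8,-4,0,0],[1,0,0,0,0]]
  ]
}}

```text
time_s: 13.45
tcp_pos: [0.4907, -0.227, 0.2]
eef_rot: [180.0, -0.0, -109.0]
contact_force: [0.6, 0.6, 0.4]
gripper_width: 0.0875
gripper_force: 0.0
```

Run:
```python
from h import *
import json
c=r.camera_info("wrist");im=r.capture("wrist");cv2.imwrite('pics/w3.png',im)
m=cv2.inRange(cv2.cvtColor(im,cv2.COLOR_BGR2HSV),(0,130,60),(8,255,255))|cv2.inRange(cv2.cvtColor(im,cv2.COLOR_BGR2HSV),(172,130,60),(180,255,255))
m=cv2.morphologyEx(m,cv2.MORPH_OPEN,np.ones((3,3)))
k,l,st,ce=cv2.connectedComponentsWithStats(m)
for i in range(1,k):
    if st[i,4]>200: x,y,w,h=st[i,:4];print(st[i],px2w("",x+w/2-.5,y+h/2-.5,.045,c).round(4))
cv2.imwrite('pics/s3.png',cv2.resize(r.capture("scene")[215:340,140:420],None,fx=2.8,fy=2.8,interpolation=cv2.INTER_CUBIC))
s=r.get_state();print(s['time_s'],s['tcp_pos'],s['eef_rot'],s['joints'])
```

```text
13.55 [ 0.49129589 -0.22525664  0.20004233] [ 1.79988819e+02  4.71881841e-03 -1.08927607e+02] [-3.85081627e+00  9.96809097e+00 -2.00904546e+01 -8.62382565e-03
 -5.99510236e+01 -1.50724715e+01]
```

View pics/s3.png

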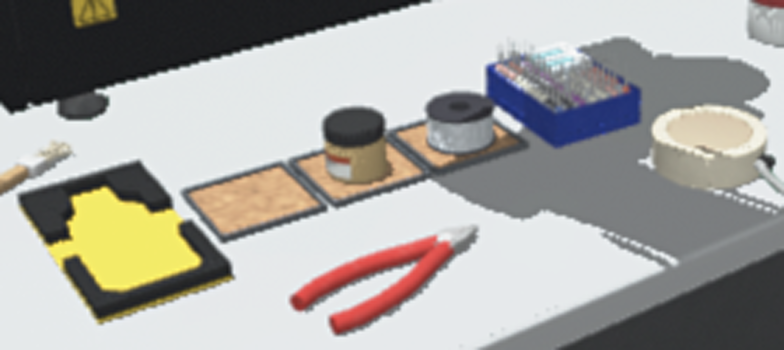

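Flux jar and reel sit well in the middle and end trays: bases at crop (358,172) and (460,143), against tray centres at about (361,169) and (458,140). Next is the grease jar.

Call:
{"api": "jog_arm", "payload": {
  "deltas": [
    [[1,-1.1,-3.6,0,0],[1,-1.1,-3.6,0,0],[1,-1.1,-3.6,-2,0],[1,-1.1,-3.6,-3,0],[1,-1.1,-3.8,-3,0],[1,0,0,-4,0],[1,0,0,-3,0],[1,0,0,-1.5,0]]
  ]
}}

```text
time_s: 14.55
tcp_pos: [0.4364, -0.4059, 0.0335]
eef_rot: [179.9, 0.0, -108.8]
contact_force: [0.5, -0.1, -0.6]
gripper_width: 0.0875
gripper_force: 0.0
```

Call:
{"api": "jog_arm", "payload": {
  "deltas": [
    [[1,0,0,0,0],[-1,0,0,0,0],[-1,0,0,0,0],[-1,0,0,0,0],[-1,0,0,0,0],[-1,0,0,0,0],[-1,0,0,0,0]]
  ]
}}

```text
time_s: 15.42
tcp_pos: [0.4366, -0.4071, 0.0356]
eef_rot: [-180.0, -0.0, -108.8]
contact_force: [-1.6, 2.3, 6.4]
gripper_width: 0.054
gripper_force: 20.0
```

Call:
{"api": "jog_arm", "payload": {
  "deltas": [
    [[-1,0,0,3,0],[-1,0,0,5,0],[-1,0,0,5,0],[-1,0.5,2.5,2,0],[-1,1.2,4,0,0],[-1,1.2,4.2,0,0],[-1,1.2,4.2,0,0],[-1,1.2,4.2,0,0]]
  ]
}}

```text
time_s: 16.42
tcp_pos: [0.4895, -0.2146, 0.1849]
eef_rot: [180.0, 0.0, -108.9]
contact_force: [0.8, 0.3, 0.0]
gripper_width: 0.0536
gripper_force: 20.0
```

Call:
{"api": "jog_arm", "payload": {
  "deltas": [
    [[-1,1.2,4.2,0,0],[-1,1.2,4.2,0,0],[-1,1.2,4.2,0,0],[-1,1.2,4.2,0,0],[-1,1.2,4.2,0,0],[-1,1.1,4.2,0,0],[-1,1.0,4.0,0,0],[-1,0,0,0,0]]
  ]
}}

```text
time_s: 17.42
tcp_pos: [0.571, 0.0784, 0.1845]
eef_rot: [180.0, -0.0, -108.7]
contact_force: [0.2, -0.3, -0.9]
gripper_width: 0.0537
gripper_force: 20.0
```

Call:
{"api": "jog_arm", "payload": {
  "deltas": [
    [[-1,0,-0.1,-3,0],[-1,0,0,-4,0],[-1,0,0,-4,0],[-1,0,0,-2,0],[-1,0,0,-1,0],[-1,0,0,-0.7,0],[-1,0,0,0,0],[-1,0,0,0,0]]
  ]
}}

```text
time_s: 18.42
tcp_pos: [0.5709, 0.0751, 0.0389]
eef_rot: [-179.9, 0.0, -108.8]
contact_force: [0.1, 0.6, -0.8]
gripper_width: 0.0538
gripper_force: 20.0
```

Call:
{"api": "jog_arm", "payload": {
  "deltas": [
    [[0.7,0,0,0,0],[0.7,0,0,0,0],[0.7,0,0,0,0],[0.7,0,0,0,0],[0.7,0,0,3,0],[0.7,0,0,4,0],[0.7,0,0,4,0],[1,0,0,4,0]]
  ]
}}

```text
time_s: 19.42
tcp_pos: [0.5703, 0.0749, 0.1895]
eef_rot: [180.0, -0.0, -108.8]
contact_force: [1.0, 0.0, -0.4]
gripper_width: 0.08
gripper_force: 0.0
```

Call:
{"api": "jog_arm", "payload": {
  "deltas": [
    [[1,-2,2,1,0.04],[1,-2,2,1,0.04],[1,-2,2,1,0.04],[1,-2,2,1,0.04],[1,-2,2,1,0.04],[1,-2,2,1,0.02],[1,0,0,0,0],[1,0,0,0,0]]
  ]
}}

```text
time_s: 20.42
tcp_pos: [0.4505, 0.1949, 0.2481]
eef_rot: [180.0, 0.0, -96.2]
contact_force: [0.6, -0.3, -0.3]
gripper_width: 0.0878
gripper_force: 0.0
```

Run:
```python
from h import *
import json
c=r.camera_info("wrist");im=r.capture("wrist");cv2.imwrite('pics/w4.png',im)
c['view']=np.array(c['view']).tolist();json.dump(c,open('w4.json','w'))
s=r.get_state();print(s['time_s'],s['tcp_pos'],s['eef_rot'])
```

```text
20.475 [0.45057893 0.19467085 0.2478324 ] [ 1.79979052e+02 -2.24386881e-02 -9.62599346e+01]
```

View pics/w4.png

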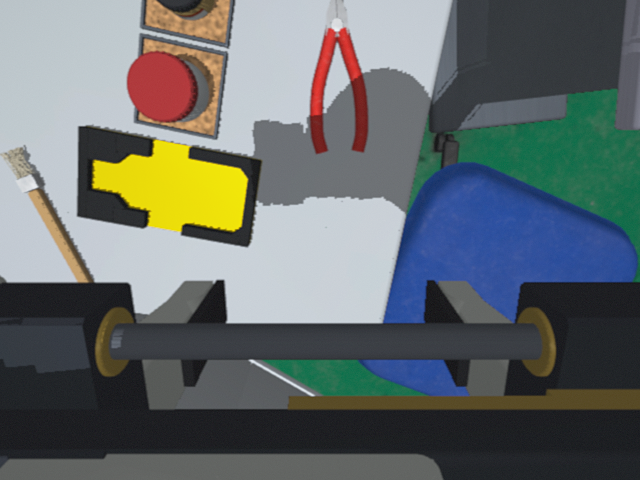

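The wrist picture shows the cutter handle ends at (321,152) and (360,151) with the pivot at (337,24). Foam corners are (80,127), (261,159), (250,245) and (78,215), and the grease lid is at (163,87).

Run:
```python
from h import *
import json
c=json.load(open('w4.json'));im=cv2.imread('pics/w4.png')
P=lambda u,v,z:px2w("",u,v,z,c)[:2]
hd=lambda d:np.degrees(np.arctan2(d[1],d[0])).round(1)
F=np.array([P(*p,.013) for p in[(80,127),(261,159),(250,245),(78,215)]]);print("foam",F.mean(0),hd(F[0]-F[1]),hd(F[3]-F[2]),np.linalg.norm(F[0]-F[1]))
T=np.array([P(*p,.006) for p in[(140,36),(227,48),(217,137),(133,124)]]);print("tray",T.mean(0),"lid",P(163,87,.05))
h=cv2.cvtColor(im,cv2.COLOR_BGR2HSV);m=((h[...,0]<8)|(h[...,0]>172))&(h[...,1]>130)&(h[...,2]>40)
m[:, :280]=0;m[:,400:]=0;m[170:]=0
for v in range(30,156,12):
    u=np.where(m[v])[0]
    if len(u): a,b=P(u[0],v,.008),P(u[-1],v,.008);print(v,u[0],u[-1],((a+b)/2).round(4),np.linalg.norm(a-b).round(4))
print(np.where(m.any(1))[0][[0,-1]])
print("handle end",P(321,153,.006),P(361,152,.006),"pivot",P(337,24,.01))
```

```text
foam [0.59871649 0.16433041] -16.1 -16.6 0.1672742757730792
tray [0.57134857 0.07597102] lid [0.56930981 0.07909935]
30 328 345 [0.4246 0.0447] 0.0148
42 323 351 [0.4251 0.0542] 0.0246
54 320 354 [0.4261 0.0638] 0.0301
66 317 358 [0.4266 0.0736] 0.0365
78 314 362 [0.4271 0.0836] 0.0431
90 312 364 [0.4281 0.0937] 0.0471
102 311 366 [0.4287 0.104 ] 0.0502
114 311 366 [0.4297 0.1144] 0.0506
126 311 366 [0.4307 0.125 ] 0.0511
138 312 365 [0.4318 0.1357] 0.0496
150 316 363 [0.4319 0.1468] 0.0444
[ 28 152]
handle end [0.44963646 0.14783743] [0.41173311 0.15098934] pivot [0.42378875 0.04045003]
```

Call:
{"api": "jog_arm", "payload": {
  "deltas": [
    [[1,-0.6,-2.9,-3,0.015],[1,-0.6,-2.9,-3,0.015],[1,-0.6,-2.8,-3,0],[1,-0.5,-2.8,-3,0],[1,0,0,-4,0],[1,0,0,-3,0],[1,0,0,-1.5,0],[1,0,0,0,0]]
  ]
}}

```text
time_s: 21.48
tcp_pos: [0.4269, 0.0798, 0.0418]
eef_rot: [179.8, -0.1, -94.6]
contact_force: [-0.9, 0.2, 0.9]
gripper_width: 0.0881
gripper_force: 0.0
```

Call:
{"api": "jog_arm", "payload": {
  "deltas": [
    [[1,0.05,0.1,-1,0],[1,0,0,-1,0],[1,0,0,0,0],[-1,0,0,0,0],[-1,0,0,0,0],[-1,0,0,0,0],[-1,0,0,0,0],[-1,0,0,0,0]]
  ],
  "force": 15
}}

```text
time_s: 22.48
tcp_pos: [0.428, 0.082, 0.0232]
eef_rot: [-180.0, 0.0, -94.5]
contact_force: [-0.8, -0.2, 0.7]
gripper_width: 0.0468
gripper_force: 14.7
```

Call:
{"api": "jog_arm", "payload": {
  "deltas": [
    [[-1,0,0,0,0],[-1,0,0,0,0],[-1,0,0,2,0],[-1,0,0,3,0],[-1,0,0,4,0],[-1,0,0,4,0],[-1,0,0,0,0]]
  ]
}}

```text
time_s: 23.35
tcp_pos: [0.4297, 0.083, 0.1559]
eef_rot: [-179.7, 0.2, -94.5]
contact_force: [-0.2, -0.2, -0.8]
gripper_width: 0.0469
gripper_force: 14.8
```

Call:
{"api": "jog_arm", "payload": {
  "deltas": [
    [[-1,2.1,1,0,0.15],[-1,2.1,1,0,0.15],[-1,2.1,1,0,0.15],[-1,2.1,1,0,0.15],[-1,2.1,1,0,0.15],[-1,2.1,1,0,0.15],[-1,2.1,1,0,0.15],[-1,2.1,1,0,0.15]]
  ]
}}

```text
time_s: 24.35
tcp_pos: [0.5961, 0.162, 0.1514]
eef_rot: [179.9, 0.1, -25.5]
contact_force: [-0.1, 0.1, -0.5]
gripper_width: 0.047
gripper_force: 14.8
```

Call:
{"api": "jog_arm", "payload": {
  "deltas": [
    [[-1,0.2,0.1,-2,0.15],[-1,0,0,-2,0],[-1,0,0,-2,0],[-1,0,0,0,0],[-1,0,0,0,0]]
  ]
}}

```text
time_s: 24.98
tcp_pos: [0.5982, 0.163, 0.0931]
eef_rot: [180.0, 0.0, -17.2]
contact_force: [0.2, -0.1, 0.1]
gripper_width: 0.0467
gripper_force: 14.8
```

Run:
```python
from h import *
import json
c=r.camera_info("wrist");im=r.capture("wrist");cv2.imwrite('pics/w5.png',im)
c['view']=np.array(c['view']).tolist();json.dump(c,open('w5.json','w'))
s=r.get_state();print(s['time_s'],s['tcp_pos'],s['eef_rot'],s['gripper_width'])
```

```text
25.025 [0.59838967 0.16313577 0.09358499] [-1.79982303e+02 -2.98877223e-02 -1.71679347e+01] 0.046995404894651246
```

View pics/w5.png

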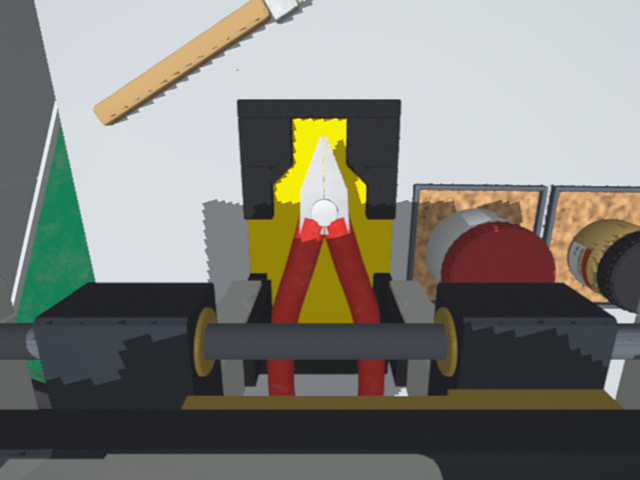

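The picture shows the cutters well aligned with the foam: jaw tip at (324,138), pivot at (324,212), and the foam's far edge from (238,101) to (400,100).

Run:
```python
from h import *
import json
c=json.load(open('w5.json'))
P=lambda u,v,z:px2w("",u,v,z,c)[:2]
a=np.radians(-17.17);X=np.array([np.cos(a),np.sin(a)]);Y=np.array([-X[1],X[0]])
t=np.array([.5984,.1631])
for n,u,v,z in[("tip",324,137,.078),("pivot",324,212,.082),("edgeL",238,100.5,.013),("edgeR",400.5,99.5,.013),("cutL",293,119,.013),("cutR",347,119,.013),("scoopL",247,218,.013),("scoopR",394,218,.013)]:
    d=P(u,v,z)-t;print(n,(d@X*1e3).round(1),(d@Y*1e3).round(1))
```

```text
tip 70.1 -0.3
pivot 42.0 -0.3
edgeL 86.2 45.1
edgeR 86.8 -40.3
cutL 76.9 16.4
cutR 77.0 -12.3
scoopL 22.7 43.9
scoopR 22.8 -40.1
```

Call:
{"api": "jog_arm", "payload": {
  "deltas": [
    [[-1,0.21,0.18,0,0],[-1,0,0,-2,0],[-1,0,0,-2,0],[-1,0,0,-1,0],[-1,0,0,-0.7,0],[-1,0,0,-0.6,0],[-1,0,0,-0.4,0],[-1,0,0,0,0]]
  ]
}}

```text
time_s: 26.02
tcp_pos: [0.6004, 0.1649, 0.0264]
eef_rot: [-180.0, -0.0, -17.2]
contact_force: [0.2, -0.8, -0.9]
gripper_width: 0.0469
gripper_force: 14.8
```

Call:
{"api": "jog_arm", "payload": {
  "deltas": [
    [[-1,0,0,-0.1,0],[0.25,0,0,0,0],[0.25,0,0,0,0],[0.25,0,0,0,0],[0.25,0,0,1,0],[0.25,0,0,3,0],[0.25,0,0,4,0],[0.25,0,0,4,0]]
  ]
}}

```text
time_s: 27.02
tcp_pos: [0.6001, 0.1647, 0.147]
eef_rot: [-180.0, -0.0, -17.2]
contact_force: [1.1, 0.2, -0.7]
gripper_width: 0.0546
gripper_force: 0.0
```

Call:
{"api": "jog_arm", "payload": {
  "deltas": [
    [[0.25,-2,1,4,0],[0.25,-4,1,1,0],[0.25,-4,1,0,0],[0.25,-4,1,0,0],[0.25,0,0,0,0],[0.25,0,0,0,0]]
  ]
}}

```text
time_s: 27.78
tcp_pos: [0.4605, 0.2052, 0.196]
eef_rot: [-179.9, -0.1, -17.1]
contact_force: [-0.2, -0.8, 0.8]
gripper_width: 0.0548
gripper_force: 0.0
```

Run:
```python
from h import *
cv2.imwrite('pics/w6.png',r.capture("wrist"))
cv2.imwrite('pics/s6.png',cv2.resize(r.capture("scene")[215:340,140:420],None,fx=2.8,fy=2.8,interpolation=cv2.INTER_CUBIC))
```

```text
(no output)
```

View pics/w6.png

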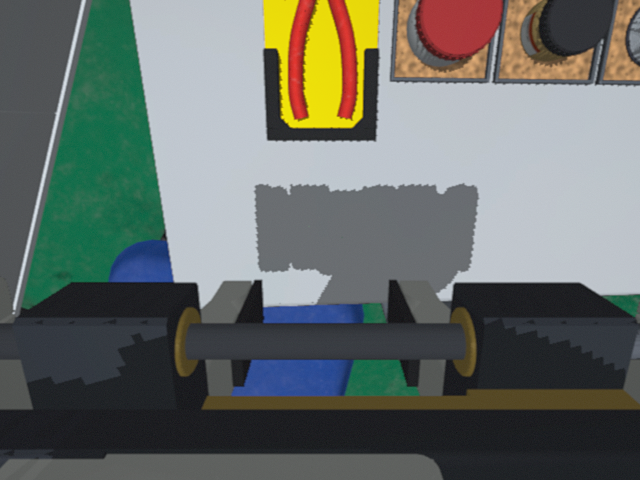

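View pics/s6.png

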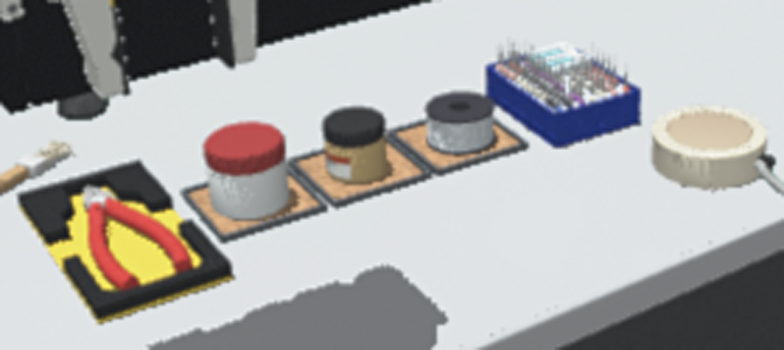

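The cutters lie inside the cutout, with handle ends at wrist pixels (301,118) and (345,117). All three containers stand within their trays, and the box and tape have not moved.

```bash
python3 -c "
from plant import r
print(r.close_job())"
```

```text
the job is handed in; nothing more can be done
None
```

I handed in the job at about 28 s of robot time: the side cutters lie in the foam cutout, and the grease jar, flux jar and reel stand in the trays in that order from the foam; in the last pictures the drill box and tape roll had not moved, and the hand-in gave no verdict.

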